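# Draw the board drawer of a shielded test box with the pull hook

### The arm

A 7-joint arm with a two-finger parallel gripper is mounted at the origin on a cart in front of the work surface, level with it; the furniture and walls round the work are solid. World frame = base frame: x ahead of the robot, y to its left, z up, the work surface at z = 0. Lengths are in mm, angles in rad, forces in N, time in s.
With the tool pointing down it reaches from about 400 to 875 mm from the base axis. Payload 4.4 kg.
Tool frame: the origin (TCP) lies at the very end of the fingers, on their centre line; the grasp point (between the pads) lies 19 mm behind it; z points along the fingers, y is the line along which they close (so a half turn about z gives the same grasp; the last joint's range is limited). The gripper opens to 85 mm and grips with 20 to 120 N. Pads are 22 mm wide; open, the fingers measure 114 mm over their backs; the gripper's body (76 mm by 85 mm) begins 54 mm behind the grasp point. The pads swing forward as they close: fully open they stand 13 mm farther back than shut.
Start: joints at [-1.345, 0.628, 0.038, 1.517, -0.027, 0.996, -0.02], TCP at [186.965, 622.545, 231.313] pointing down, gripper open.
Joint ranges: [-3.06, 3.06], [-0.37, 2.12], [-1.25, 1.32], [0.18, 2.47], [-1.1, 4.24], [0.23, 1.98], [-2.94, 2.94]. Speed limits (rad/s): [2.57, 2.57, 3.14, 3.14, 3.14, 3.14, 3.14].

### API

Orientations are given as a rotation vector (axis times angle).
In Python, from bench import get_state, snapshot, calibration, close_job gives the robot as it stands. The module is installed in compiled form; this text tells all that it offers.
- The arm moves only by the tool send_rows, never from a script. Its argument "moves" is a list of rows, each a list of 5 numbers: the opening, from 0 (shut) to 1 (fully open), then the shift along the tool's x, y, z in mm, then the turn about the tool's z in rad. In form: [[hand, dx, dy, dz, turn], ...]. A call has 1 to 10 rows; each row shifts and turns the commanded pose from where the row before left it, along the tool's axes as they then stand; what a row does not reach is not made up. A row lasts 1/10 s, in which the tool goes at most 50 mm and 8.59 degrees, less where a joint would pass 70% of its speed; a pose out of reach is approached as far as the arm can. A call is refused whole if a number of a shift passes 50 or a number of a turn 0.15, either way. A call with a gripper value outside its range is refused whole. The fingers move at their own pace and stop on an object; the grip force is fixed at half the most. Time passes only in rows, so rows that do not move let the fingers close. It gives the time, the measured TCP pose, the force, the opening and the grip force at its end, in the units of the state.
- get_state(): the state, without advancing time (a new reading comes with each control period).
- snapshot(name): name is "scene" or "top"; returns the picture (420x560x3 uint8, red, green, blue); there is no depth.
- calibration(name): a dict with "fov_y" (degrees; the focal length in pixels is half the picture's height over the tangent of half this angle, whatever the lens; pixels are square), "cx", "cy" (the principal point, pixels), "k1" (the pictures are not rectified: a ray, as slopes to the right and down, at radius r is drawn at 1 + k1 r^2 times it, then the intrinsics apply), "R" (3x3) and "t" (3): a world point X has camera coordinates R X + t. Camera axes: x right, y down, z forward; pixel columns grow to the right and rows downward; lengths in mm; the calibration is good to about 2 mm. A picture is of the moment at which its call begins. calibration takes no time and is no camera call.
- close_job(): hands the job in; it is judged then, once.
The state is a dict: "clock": time; "joint_positions": joint angles; "joint_vel": joint speeds; "joint_torque": joint torques, N m; "ee_pos": TCP position; "eef_rot": TCP orientation; "ft_force": force on the tool from outside, world axes, zero at the start; "ft_torque": the same for the moment, N m; "finger_gap": finger opening in mm; "grasp_force": force on a finger pad.
Only numpy, scipy, OpenCV 4.12 (cv2) and the standard library are available. Lean on these libraries where they do the work, as an engineer would, in place of code of your own. Each camera call takes 0.05 s, during which the arm holds its last target. There are 200 camera calls.

### The job

The amplifier board has to come out of the small metal test box: pick up the black-handled pull hook from the bench, put its bent tip through the eye on the drawer front, and draw the drawer gently all the way out, until it meets its stop and its catch has snapped up behind it, without hauling on the stop. Touch the drawer and box with nothing but the hook. Then unhook, lay the hook flat on the bench clear of the box, and leave the other things as they stand.

Things in the scene. Friction and masses are not known exactly. Their poses are not given: they have to be found in the camera images.
- test_box: Fixed aluminium box with a drawer in its front, 130 mm deep (x), 120 mm wide (y), 85 mm high, with a carrying handle (105 mm high) across its lid. Origin: centre of its underside, on the bench. x points from the front (drawer side) to the rear, y to the left seen from the front, z up; the front face, flush with the shut drawer, lies at x = -65 mm.
- eye (a point): Centre of the round steel pull eye in the middle of the drawer's front, 44 mm above the bench. A ring, 19 mm outside, 5 mm thick along the box's y, upright: its 9.5 mm hole runs along the box's y, so the hook's tip enters it sideways. It stands 17 mm in front of the panel on a 7.6 mm stem and moves with the drawer. Axes as the box's.
- drawer (a joint): Travel of the drawer along the box's -x, in m: 0 shut. A spring ball holds it shut and gives way at 5 to 10 N of pull in the first 4 mm; it then runs with 1 to 3 N up to a rigid stop. The stop is a bracket hidden under the drawer, set anywhere from 60 to 80 mm of travel: it has to be felt. Over 25 N overloads the eye.
- catch_top (a point): Top of the spring catch in the box's floor, hidden under the drawer. While the drawer is shut or being drawn, it is held down at 11 mm above the bench; in the last 1.2 mm before the stop it snaps up behind the drawer to 13.5 mm and keeps it out. Axes as the box's.
- hook_grip (a point): Where to grip the pull hook: in the front part of its flat-sided black handle (100 mm long, 20 mm wide, 24 mm high as it lies), half-way up, 12 mm above the bench, 20 mm behind the handle's front end. Axes: x along the hook to its bent end, y to the left, z up. It weighs 100 to 170 g.
- hook_tip (a point): Middle of the hook's bent tip. A round steel shank, 5 mm thick, runs from the handle along the hook's x at hook_grip's height; 95 mm from hook_grip it bends square to the left (hook's +y) into a straight round-ended tip, 5 mm thick, reaching 22.5 mm from the shank's axis. This point is on the tip's axis, 12 mm left of the shank's axis.
- fuse_jar: Bystander: small jar with black cap, 40 mm in diameter, 50 mm high, standing to the left of the box. Origin: centre of its underside.
- battery: Bystander: block battery, 17 x 26 x 48 mm, standing to the left in front of the box. Origin: centre of its underside.
- side_cutter: Bystander: side cutters with orange grips, 141 x 58 x 12 mm, lying on the bench to the left. Origin: centre of its underside.
- coax_plug_b: Bystander: coax plug, 45 mm long, 17 mm thick, lying on the bench to the right. Origin: centre of its underside.

How it is judged (in metres and radians):
On the way, in this order (a step that is already met when the one before it is completed fails the run):
1. the bent tip is through the eye of the shut drawer (distance between hook_tip and eye below 0.012 m and value of joint drawer below 0.004 m), for 0.1 s.
2. the drawer is drawn out to its stop, so that the catch is up behind it, with the hook in the eye (value of joint drawer above 0.055 m and z of catch_top in the frame of test_box above 0.0127 m and distance between hook_tip and eye below 0.014 m), for 0.1 s.
At the end, for the whole second after the job is handed in: The drawer is out to its stop (travel over 55 mm) with the catch up behind it (its top over 12.7 mm above the bench); the hook lies flat on the bench (hook_grip less than 16 mm above it, tilt under 0.15 rad), at rest, its tip more than 35 mm from the eye and nothing of it touching the box or drawer (value of joint drawer above 0.055 m and z of catch_top in the frame of test_box above 0.0127 m and height (world z) of hook_grip below 0.016 m and angle between hook_grip's own z axis and vertical below 0.15 rad and distance between hook_tip and eye above 0.035 m and contact force between hook and test_box below 0.05 N and linear speed of hook below 0.02 m/s).
It fails at once if the hook loads the drawer or box with more than 25 N (contact force between hook and test_box above 25 N).
It fails at once if the gripper or arm touches the drawer or box (contact force between any of the arm, the fingers and test_box above 0.5 N).
It fails at once if the jar, battery, side cutters or coax plug is pushed more than 15 mm (distance of any of fuse_jar, battery, side_cutter, coax_plug_b from where it was at the start of the episode above 0.015 m).
It also fails if it takes over 61 s, if anything falls off the work surface, if the arm or the gripper's body presses on something with over 40 N, if the wrist force passes 120 N, or if a joint passes its speed limit or range.

## Working session

There is one attempt and no reset: what is moved stays moved. The work goes in short steps, Python scripts to look and compute and a tool call to move; the robot and the scene stay as the last step left them, time stands still between calls to the robot, and variables do not carry over. Pictures are saved under pics/ and viewed, at most 10 in all, crops included, and the job is handed in when it is done.

Besides the shell and the picture viewer there is one more tool, called after "Emit:" by a JSON object that holds its "method" and its "body", one argument or row to a line. send_rows: Moves the arm, as the interface text tells. Its arguments: {"type":"object","properties":{"moves":{"type":"array","items":{"type":"array","items":{"type":"number"}}}},"required":["moves"]}

```bash
mkdir -p pics; cat > h.py <<'E'
import numpy as np, cv2
from bench import *
def K(n):
    c=calibration(n); f=210/np.tan(np.radians(c["fov_y"])/2)
    return c,f,np.array(c["R"]),np.array(c["t"])
def ray(n,u,v):
    c,f,R,t=K(n); d=np.array([(u-c["cx"])/f,(v-c["cy"])/f]); s=d.copy()
    for _ in range(30): s=d/(1+c["k1"]*(s@s))
    return -R.T@t, R.T@np.array([s[0],s[1],1])
def onz(n,u,v,z):
    o,d=ray(n,u,v); return o+d*(z-o[2])/d[2]
def tri(p1,p2,n1="scene",n2="top"):
    o,d=ray(n1,*p1); q,e=ray(n2,*p2)
    s=np.linalg.lstsq(np.c_[d,-e],q-o,rcond=None)[0]
    return (o+d*s[0]+q+e*s[1])/2, np.linalg.norm(o+d*s[0]-q-e*s[1])
def proj(n,X):
    c,f,R,t=K(n); p=R@np.array(X)+t; s=p[:2]/p[2]; s=s*(1+c["k1"]*(s@s))
    return s*f+[c["cx"],c["cy"]]
def save(n,f,box=None,k=1):
    im=snapshot(n)[:,:,::-1]
    if box: x0,y0,x1,y1=box; im=im[y0:y1,x0:x1]
    cv2.imwrite(f"pics/{f}.png",cv2.resize(im,None,fx=k,fy=k,interpolation=cv2.INTER_CUBIC))
E
python3 - <<'E'
from h import *
save("scene","s0",k=1.4);save("top","t0",k=1.4)
s=get_state();print(s)
for n in("scene","top"):
    c,f,R,t=K(n);print(n,c,f,-R.T@t)
E
```

```text
{'clock': 0.1, 'joint_positions': array([-1.34476855,  0.62926167,  0.03847321,  1.51821403, -0.0270067 ,
        0.99628414, -0.02002092]), 'joint_vel': array([-1.77549428e-03, -2.60263429e-03,  9.03179027e-04, -2.28583652e-03,
        4.41460603e-04, -3.44007560e-05,  3.55418546e-05]), 'joint_torque': array([ 2.95883823e-03, -5.64540339e+01,  1.23041209e+00, -1.93974710e+01,
        1.12195694e-02,  5.40202527e-03, -1.09280120e-05]), 'ee_pos': array([186.83935797, 622.01966565, 230.49360369]), 'eef_rot': array([-4.56817988e-01, -3.10798575e+00,  2.56745730e-03]), 'ft_force': array([0.25164842, 0.64875989, 0.10409749]), 'ft_torque': array([ 0.00639224, -0.03260551, -0.01865629]), 'grasp_force': 0.0, 'finger_gap': 85.3795636546281}
scene {'fov_y': 57.62835471166685, 'cx': 277.99131807400846, 'cy': 209.46193423601565, 'k1': 0.02988148287847327, 'R': array([[ 0.68128805, -0.73182541,  0.0166782 ],
       [-0.36838372, -0.36245496, -0.85610737],
       [ 0.63256622,  0.57711175, -0.5165288 ]]), 't': array([-393.53124057,  263.892331  ,  519.33876739])} 381.76478897426546 [  36.80560849 -492.0635798   500.73699244]
top {'fov_y': 47.01905604763395, 'cx': 284.40223671243666, 'cy': 212.3638462589653, 'k1': 0.007044077336396925, 'R': array([[-0.00820222, -0.99990379,  0.01118678],
       [-0.98995473,  0.00654051, -0.14123336],
       [ 0.14114661, -0.01223284, -0.98991312]]), 't': array([  14.56830758,  585.97310137, 1123.37225404])} 482.7473846014275 [ 421.64614907   24.47637271 1194.63691741]
```

View pics/s0.png

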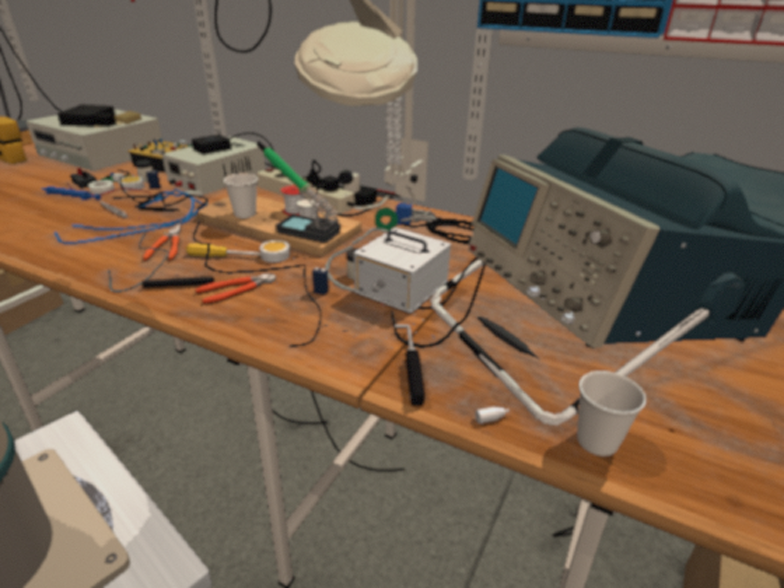

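View pics/t0.png

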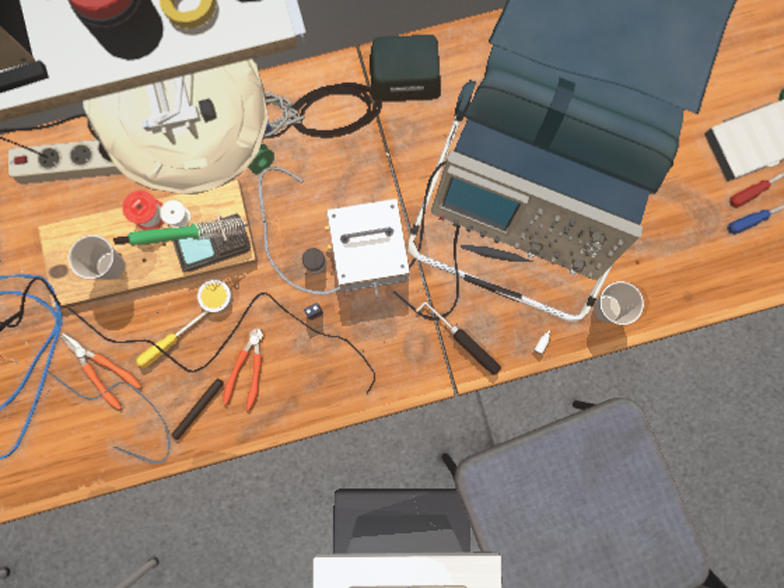

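The top view shows the box around (369,245), the hook running from (425,305) to (495,370), the jar at (313,260), the battery at (313,310) and the plug at (542,342). The scene view agrees. Next I'll zoom in.

```bash
python3 - <<'E'
from h import *
save("top","t1",(215,135,395,275),4.4);save("scene","s1",(225,150,385,300),4)
E
```

```text
(no output)
```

View pics/t1.png

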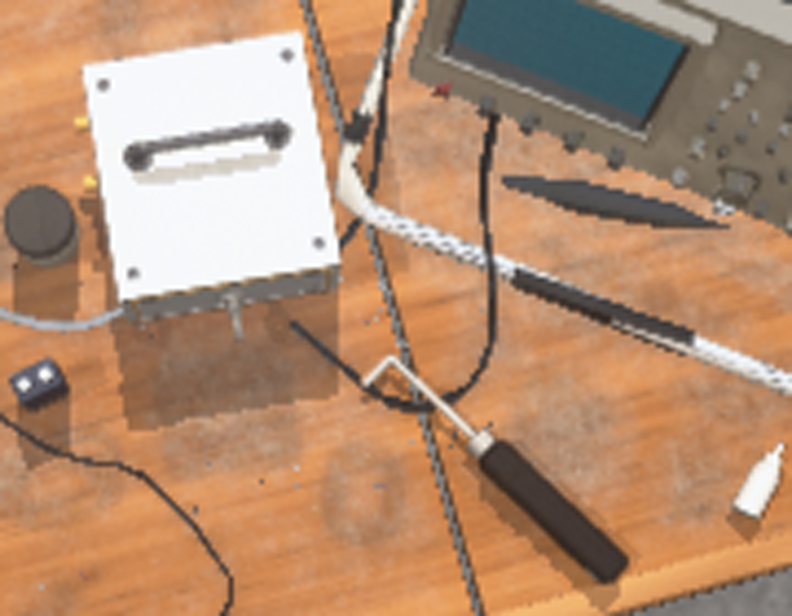

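View pics/s1.png

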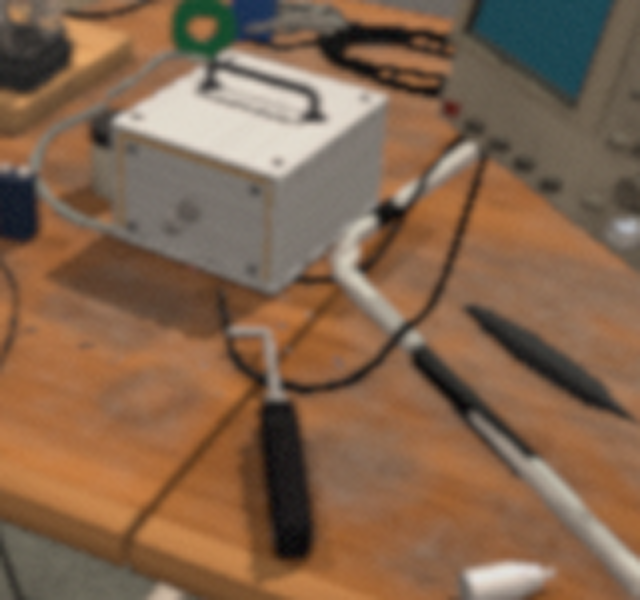

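The top crop shows the lid corners at FL(122,303), FR(340,265), RR(300,33) and RL(83,67), and the eye at about (236,322). The hook's handle runs from (484,449) to (615,570), with the bend at (391,360) and the tip end at (367,383). The scene crop shows the eye at about (187,211) and the hook's bend at (268,332).

```bash
python3 - <<'E'
from h import *
np.set_printoptions(precision=1,suppress=True)
T=lambda x,y:(215+(x+.5)/4.4-.5,135+(y+.5)/4.4-.5)
S=lambda x,y:(225+(x+.5)/4-.5,150+(y+.5)/4-.5)
C=np.array([onz("top",*T(*p),85) for p in[(122,303),(340,265),(300,33),(83,67)]])
print(C, "centre",C.mean(0))
ex=(C[3]+C[2]-C[0]-C[1])[:2]; ey=(C[0]+C[3]-C[1]-C[2])[:2]
print("sizes",np.linalg.norm(ex)/2,np.linalg.norm(ey)/2)
a1=np.arctan2(ex[1],ex[0]);a2=np.arctan2(-ey[0],ey[1]);a=(a1*130+a2*120)/250
print("yaw",a1,a2,a)
x=np.array([np.cos(a),np.sin(a)])
c=C.mean(0)[:2]; print("eye pred",c-82*x, "front mid",c-65*x)
print("eye top@44",onz("top",*T(236,322),44),"tri",tri(S(187,211),T(236,322)))
Sc=[onz("scene",*S(*p),85) for p in[(116,121),(270,180),(387,97)]];print("scene corners FL FR RR",Sc)
e=np.r_[c-82*x,44]; print("eye px in crops", (proj("top",e)-[215,135])*4.4,(proj("scene",e)-[225,150])*4)
P={k:onz("top",*T(*p),z) for k,p,z in[("front",(484,449),12),("rear",(615,570),12),("bend",(391,360),12),("tip",(367,383),12)]}
print(P); print("scene bend",onz("scene",*S(268,332),12), "tipend",onz("scene",*S(231,331),12),"hfront",onz("scene",*S(277,403),24))
d=(P["bend"]-P["rear"])[:2]; print("hook yaw",np.arctan2(d[1],d[0]),np.linalg.norm(d))
im=snapshot("top"); hsv=cv2.cvtColor(im,cv2.COLOR_RGB2HSV)
m=(im.max(2)<75).astype(np.uint8); m[:, :318]=0;m[:236]=0;m[270:]=0;m[:,362:]=0
n,l,st,ce=cv2.connectedComponentsWithStats(m);i=1+st[1:,4].argmax();print(st[i],ce[i])
pts=np.argwhere(l==i)[:,::-1].astype(np.float32)
r=cv2.minAreaRect(pts);print(r)
W=np.array([onz("top",*p,20)[:2] for p in cv2.boxPoints(r)]);print(W,W.mean(0))
for p,z in[((38,215),50),((38,380),48),((255+505,490),8)]: print(onz("top",*T(*p),z))
E
```

```text
[[601.4 108.4  85. ]
 [621.1  -7.   85. ]
 [748.1  13.2  85. ]
 [729.9 129.8  85. ]] centre [675.1  61.1  85. ]
sizes 129.4459623091902 117.60167414184453
yaw 0.16166375037048936 0.16204897171216537 0.16184865661449385
eye pred [594.2  47.9] front mid [611.   50.6]
eye top@44 [597.1  49.1  44. ] tri (array([598.7,  46.7,  50. ]), np.float64(6.794507334128448))
scene corners FL FR RR [array([605.8, 108.5,  85. ]), array([615.7,  -6.2,  85. ]), array([748.3,  12.5,  85. ])]
eye px in crops [236.5 325.5] [172.9 220.8]
{'front': array([529.3, -88.5,  12. ]), 'rear': array([ 461.4, -159.9,   12. ]), 'bend': array([579.8, -37.2,  12. ]), 'tip': array([566.9, -23.6,  12. ])}
scene bend [582.9 -36.8  12. ] tipend [569.1 -21.2  12. ] hfront [524.4 -93.6  24. ]
hook yaw 0.8033816512693782 170.47363994686506
[324 236  33  31 325] [340.1 250.9]
((340.30340576171875, 251.11990356445312), (40.34922790527344, 8.077923774719238), 43.36342239379883)
[[ 519.9  -83.3]
 [ 534.2  -97.2]
 [ 466.2 -167. ]
 [ 452.2 -153.1]] [ 493.1 -125.1]
[656.2 157.3  50. ]
[565.3 156.6  48. ]
[ 505.5 -243.1    8. ]
```

Emit:
{"method": "send_rows", "body": {
  "moves": [
    [0.6,-30,-35,0,0],
    [0.6,-30,-35,0,0],
    [0.6,-30,-35,0,0],
    [0.6,-30,-35,0,0],
    [0.6,-30,-35,0,0],
    [0.6,-30,-35,0,0],
    [0.6,-30,-35,0,0],
    [0.6,-30,-35,0,0],
    [0.6,-30,-35,0,0],
    [0.6,-30,-35,0,0]
  ]
}}

```text
clock: 1.25
ee_pos: [374.1, 199.4, 231.5]
eef_rot: [0.456, 3.108, 0.001]
ft_force: [0.7, 0.7, 0.2]
finger_gap: 51.2
grasp_force: 0.0
```

```bash
python3 - <<'E'
from h import *
# bench edge points (viewed t0 px /1.4)
for p in[(375,415),(455,393),(500,381),(560,365)]: print(onz("top",p[0]/1.4,p[1]/1.4,0))
s=get_state();print(s["ee_pos"],s["eef_rot"],s["finger_gap"])
E
```

```text
[385.24623467  51.74748136   0.        ]
[422.02461063 -88.45578627   0.        ]
[ 442.26360107 -168.01355451    0.        ]
[ 469.46115444 -274.84621785    0.        ]
[374.14881655 199.3804711  231.54189807] [4.56198443e-01 3.10773797e+00 7.96735755e-04] 51.22902803682646
```

Emit:
{"method": "send_rows", "body": {
  "moves": [
    [0.6,-32,-36,0,0],
    [0.6,-32,-36,0,0],
    [0.6,-32,-36,0,0],
    [0.6,-32,-36,0,0],
    [0.6,-32,-36,0,0],
    [0.6,-32,-36,0,0],
    [0.6,-30,-34,0,0],
    [0.6,0,0,0,0.146],
    [0.6,0,0,0,0.146],
    [0.6,0,0,0,0.146]
  ]
}}

```text
clock: 2.25
ee_pos: [514.2, -102.9, 231.1]
eef_rot: [-1.132, -2.93, -0.0]
ft_force: [-0.8, 0.4, -0.2]
finger_gap: 51.2
grasp_force: 0.0
```

Emit:
{"method": "send_rows", "body": {
  "moves": [
    [0.6,0,0,0,0.146],
    [0.6,0,0,0,0.146],
    [0.6,0,0,0,0.146],
    [0.6,0,0,0,0.146],
    [0.6,0,0,0,0.146],
    [0.6,0,0,0,0.146],
    [0.6,0,0,0,0.146],
    [0.6,0,0,0,0.146],
    [0.6,0,0,0,0.146],
    [0.6,0,0,0,0.146]
  ]
}}

```text
clock: 3.25
ee_pos: [514.3, -102.1, 231.3]
eef_rot: [-2.797, -1.431, -0.0]
ft_force: [-0.1, 0.8, -0.7]
finger_gap: 51.3
grasp_force: 0.0
```

Emit:
{"method": "send_rows", "body": {
  "moves": [
    [0.6,0,0,45,0.146],
    [0.6,0,0,45,0],
    [0.6,0,0,0,0],
    [0.6,0,0,0,0]
  ]
}}

```text
clock: 3.65
ee_pos: [514.2, -102.6, 141.6]
eef_rot: [-2.89, -1.231, 0.002]
ft_force: [1.5, 0.1, 0.4]
finger_gap: 51.1
grasp_force: 0.0
```

```bash
cat >> h.py <<'E'
from scipy.spatial.transform import Rotation
def st():
    s=get_state(); R=Rotation.from_rotvec(s["eef_rot"]).as_matrix()
    print(round(s["clock"],2),s["ee_pos"].round(1),"toolx yaw",round(np.arctan2(R[1,0],R[0,0]),3),"z",R[:,2].round(3),"gap",round(s["finger_gap"],1),"grip",round(s["grasp_force"],1),"F",s["ft_force"].round(2))
    return s,R
E
python3 - <<'E'
from h import *
s,R=st()
print(R.T@(np.array([515,-104,20])-s["ee_pos"]))
save("top","t2",(255,165,395,270),5.5)
E
```

```text
3.65 [ 514.2 -102.6  141.6] toolx yaw 0.806 z [-0.001 -0.    -1.   ] gap 51.1 grip 0.0 F [1.53 0.14 0.43]
[ -0.36972382   1.67890484 121.61172391]
```

View pics/t2.png

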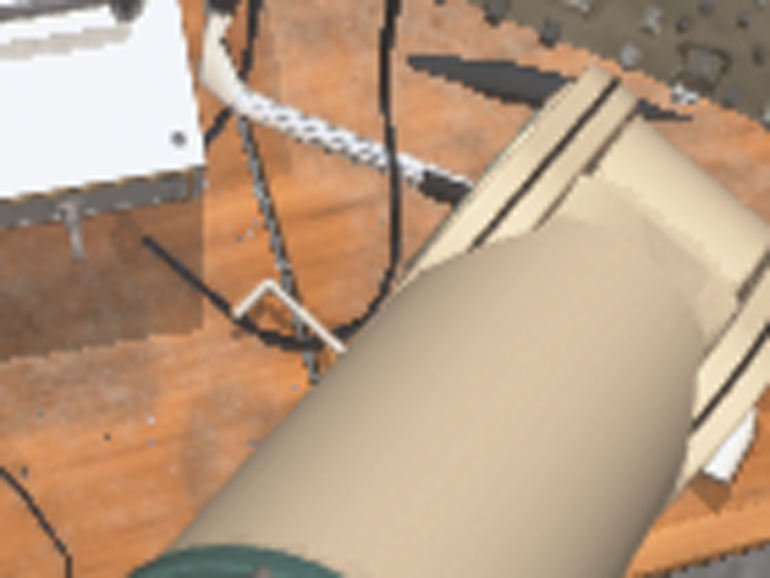

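The arm covers the grip from above, but the bend is still visible at (268,285). The pose matches my estimate, so I'll descend.

Emit:
{"method": "send_rows", "body": {
  "moves": [
    [0.6,0,1,30,0],
    [0.6,0,0,30,0],
    [0.6,0,0,25,0],
    [0.6,0,0,20,0],
    [0.6,0,0,15,0],
    [0.6,0,0,10,0],
    [0.6,0,0,7,0],
    [0.6,0,0,0,0]
  ]
}}

```text
clock: 4.5
ee_pos: [515.7, -103.1, 4.8]
eef_rot: [2.89, 1.232, 0.002]
ft_force: [0.7, 0.1, 0.9]
finger_gap: 51.0
grasp_force: 0.0
```

Emit:
{"method": "send_rows", "body": {
  "moves": [
    [0.2,0,0,0,0],
    [0.1,0,0,0,0],
    [0,0,0,0,0],
    [0,0,0,0,0],
    [0,0,0,0,0],
    [0,0,0,0,0]
  ]
}}

```text
clock: 5.1
ee_pos: [515.7, -103.1, 5.3]
eef_rot: [2.889, 1.231, 0.002]
ft_force: [-0.1, 0.0, 6.7]
finger_gap: 18.6
grasp_force: 59.6
```

Emit:
{"method": "send_rows", "body": {
  "moves": [
    [0,0,0,10,0],
    [0,0,0,0,0]
  ]
}}

```text
clock: 5.3
ee_pos: [516.4, -102.8, 0.1]
eef_rot: [-2.89, -1.229, -0.01]
ft_force: [-9.1, 5.1, 56.9]
finger_gap: 18.7
grasp_force: 107.5
```

That row went the wrong way: tool z points down, so it pressed into the bench (57 N at the wrist). I'll lift now and check whether the hook has shifted in the grip.

Emit:
{"method": "send_rows", "body": {
  "moves": [
    [0,0,0,-10,0],
    [0,0,0,-10,0],
    [0,0,0,-15,0],
    [0,0,0,-10,0],
    [0,0,0,0,0]
  ]
}}

```text
clock: 5.8
ee_pos: [515.8, -103.1, 40.2]
eef_rot: [2.888, 1.232, 0.002]
ft_force: [-0.9, -1.1, -2.3]
finger_gap: 19.2
grasp_force: 69.9
```

Emit:
{"method": "send_rows", "body": {
  "moves": [
    [0,-20,0,0,0],
    [0,-20,0,0,0],
    [0,0,0,0,0.128],
    [0,0,0,0,0.128],
    [0,0,0,0,0.128],
    [0,0,0,0,0.128],
    [0,0,0,0,0.128],
    [0,0,0,0,0],
    [0,0,0,0,0]
  ]
}}

```text
clock: 6.7
ee_pos: [487.0, -131.7, 38.7]
eef_rot: [3.13, 0.265, -0.002]
ft_force: [-0.1, -0.1, -1.3]
finger_gap: 18.7
grasp_force: 69.9
```

```bash
python3 - <<'E'
from h import *
s,R=st()
save("scene","s2",(250,160,390,265),5.5);save("top","t3",(250,150,390,255),5.5)
E
```

```text
6.7 [ 487.  -131.7   38.7] toolx yaw 0.169 z [-0.001 -0.    -1.   ] gap 18.7 grip 69.9 F [-0.06 -0.06 -1.27]
```

View pics/s2.png

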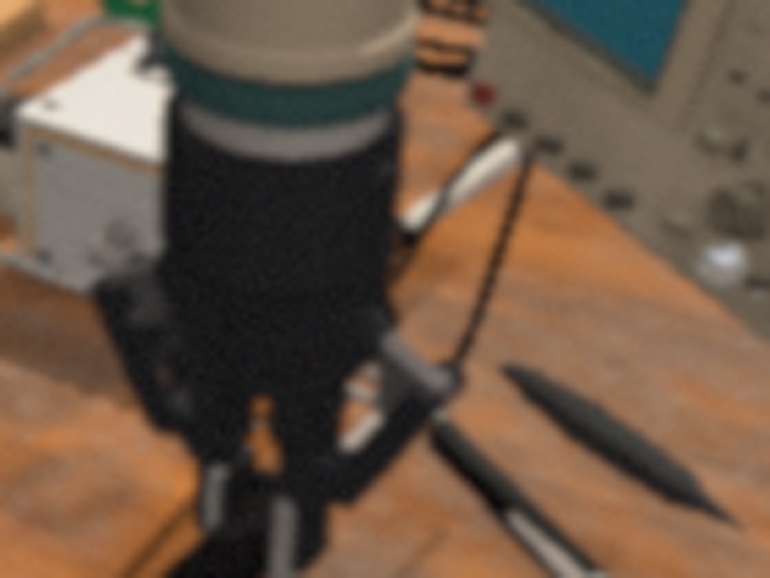

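View pics/t3.png

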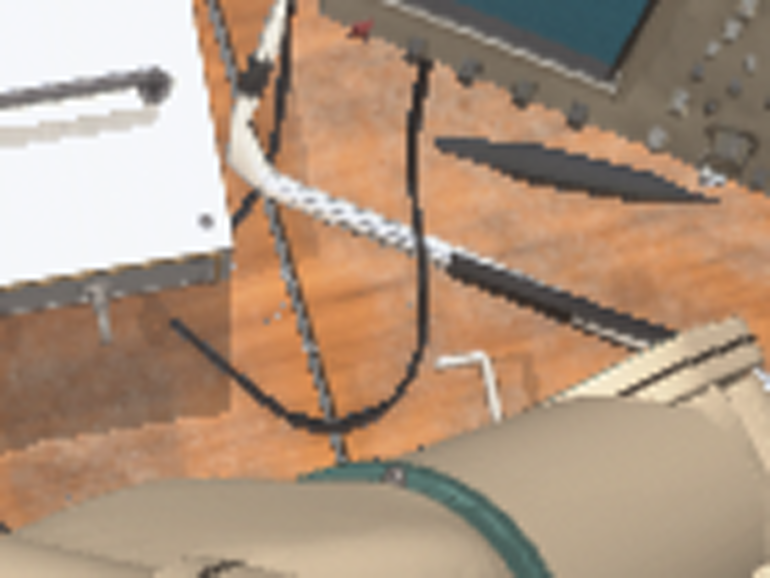

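The top crop shows the hook's tip end at (437,363), its bend at (485,355) and the shank at (497,418). The eye runs from (98,285) to (107,340). In the scene crop the shank runs from about (393,405) to (345,443).

```bash
python3 - <<'E'
from h import *
np.set_printoptions(precision=1,suppress=True)
T=lambda x,y:(250+(x+.5)/5.5-.5,150+(y+.5)/5.5-.5)
s,R=st()
for z in(44,48,52):
    b,t,k=[onz("top",*T(*p),z) for p in[(485,357),(440,364),(497,418)]]
    print(z,b,t,k,"shank yaw",np.arctan2(*(b-k)[1::-1]),"bend rel tool",(R.T@(b-s["ee_pos"])))
    for p in(b,t,k): print("  scene crop",(proj("scene",p)-[250,160]+.5)*5.5-.5)
im=snapshot("scene")[226:245,308:326].min(2);print(im)
E
```

```text
6.8 [ 487.2 -131.7   39. ] toolx yaw 0.168 z [-0.  0. -1.] gap 18.3 grip 69.9 F [ 0.7  0.5 -1.6]
44 [ 579.7 -118.3   44. ] [576.7 -98.5  44. ] [ 552.7 -122.9   44. ] shank yaw 0.16939127757811545 bend rel tool [93.5  2.2 -5. ]
  scene crop [390.5 421.1]
  scene crop [344.6 403.4]
  scene crop [355.9 456.2]
48 [ 579.1 -117.8   48. ] [576.2 -98.1  48. ] [ 552.3 -122.4   48. ] shank yaw 0.16939127757811587 bend rel tool [93.   1.6 -9. ]
  scene crop [389.4 412.5]
  scene crop [343.5 394.9]
  scene crop [354.8 447.3]
52 [ 578.6 -117.3   52. ] [575.6 -97.6  52. ] [ 551.8 -121.9   52. ] shank yaw 0.1693912775781163 bend rel tool [ 92.5   1.  -13. ]
  scene crop [388.2 403.8]
  scene crop [342.4 386.4]
  scene crop [353.6 438.4]
[[ 26  21  25  23  24  24  31  45  62  74  71  58  49  50  61  73  86  99]
 [ 27  25  25  25  24  27  40  65  84  97  90  64  51  49  51  57  70  88]
 [ 25  21  24  27  30  39  55  70  86  91  85  67  50  48  50  53  57  72]
 [ 23  19  26  25  39  65  85  88  86  81  71  57  52  49  47  49  47  55]
 [ 24  26  19  27  46  79 104 112 107  93  76  56  49  49  48  45  4
[... 357 characters left out ...]
 43  31  24  25  22  21]
 [ 25  24  25  34  50  67  87 110 133 143 119  80  40  25  22  19  27  26]
 [ 21  23  26  32  53  76 102 131 141 131  99  59  30  28  26  26  22  29]
 [ 20  23  22  38  67 102 129 144 133 102  66  36  24  24  22  21  28  38]
 [ 23  25  28  53  92 128 144 136 107  71  36  25  23  27  25  29  36  49]
 [ 21  22  28  57 101 128 131 107  73  39  25  23  24  24  24  37  50  67]
 [ 25  26  32  48  74  90  88  64  40  26  26  25  28  26  33  43  60  78]
 [ 28  32  32  37  43  47  43  29  29  25  24  22  25  29  40  55  71  80]
 [ 31  35  35  30  29  32  28  26  25  26  24  27  32  37  53  69  76  82]
 [ 30  30  30  26  29  24  27  26  20  25  28  28  36  52  66  75  78  84]]
```

```bash
python3 - <<'E'
from h import *
s=cv2.imread("pics/s1.png");t=cv2.imread("pics/t1.png")
x=np.array([np.cos(.162),np.sin(.162)]);c=np.array([675.1,61.1])
for d in(65,72.5,82,91.5):
    p=np.r_[c-d*x,44];print(d,p.round(1),((proj("scene",p)-[225,150]+.5)*4-.5).round(1),((proj("top",p)-[215,135]+.5)*4.4-.5).round(1))
a=cv2.resize(s[170:270,130:230],None,fx=4,fy=4,interpolation=cv2.INTER_CUBIC)
b=cv2.resize(t[270:370,186:286],None,fx=4,fy=4,interpolation=cv2.INTER_CUBIC)
cv2.imwrite("pics/eye.png",np.hstack([a,b]))
E
```

```text
65 [611.   50.6  44. ] [190.7 210.6] [233.1 297. ]
72.5 [603.5  49.4  44. ] [183.6 215.7] [235.4 310.4]
82 [594.2  47.9  44. ] [174.4 222.4] [238.3 327.2]
91.5 [584.8  46.3  44. ] [165.1 229.1] [241.1 344.2]
```

View pics/eye.png

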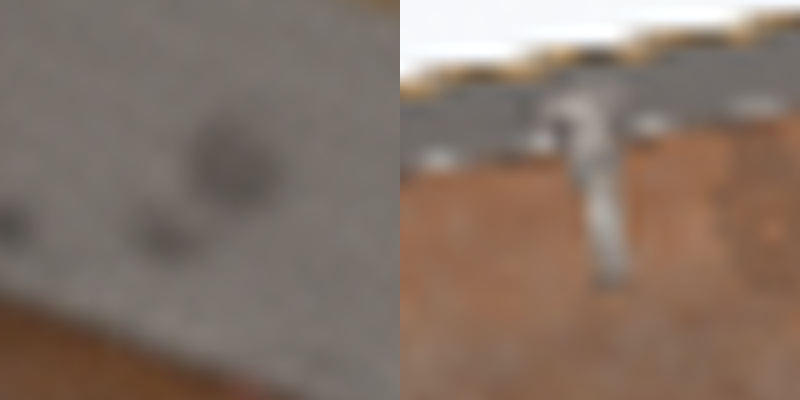

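The eye picture shows the flange at the panel and the ring's front end at t1 (239,341). That puts the eye at about (595,48,44). I'll move to a pre-insert pose on its right side.

Emit:
{"method": "send_rows", "body": {
  "moves": [
    [0,0,-26,4,0],
    [0,0,-25,3.5,0],
    [0,0,-25,0,0],
    [0,0,-25,0,0],
    [0,0,-25,0,0],
    [0,14,0,0,0],
    [0,14,0,0,0],
    [0,10,0,0,0],
    [0,6,0,0,0],
    [0,0,0,0,0]
  ]
}}

```text
clock: 7.85
ee_pos: [510.6, -0.4, 31.7]
eef_rot: [3.13, 0.261, 0.001]
ft_force: [-0.3, -0.2, -0.4]
finger_gap: 18.9
grasp_force: 69.8
```

```bash
python3 - <<'E'
from h import *
s,R=st()
S=snapshot("scene")[:,:,::-1];T=snapshot("top")[:,:,::-1]
cv2.imwrite("pics/S3.png",S);cv2.imwrite("pics/T3.png",T)
a=cv2.resize(S[180:230,245:295],None,fx=8,fy=8,interpolation=cv2.INTER_CUBIC)
b=cv2.resize(T[185:235,250:300],None,fx=8,fy=8,interpolation=cv2.INTER_CUBIC)
cv2.imwrite("pics/pre.png",np.hstack([a,b]))
E
```

```text
7.85 [ 5.106e+02 -4.000e-01  3.170e+01] toolx yaw 0.166 z [ 0.001 -0.    -1.   ] gap 18.9 grip 69.8 F [-0.31 -0.18 -0.41]
```

View pics/pre.png

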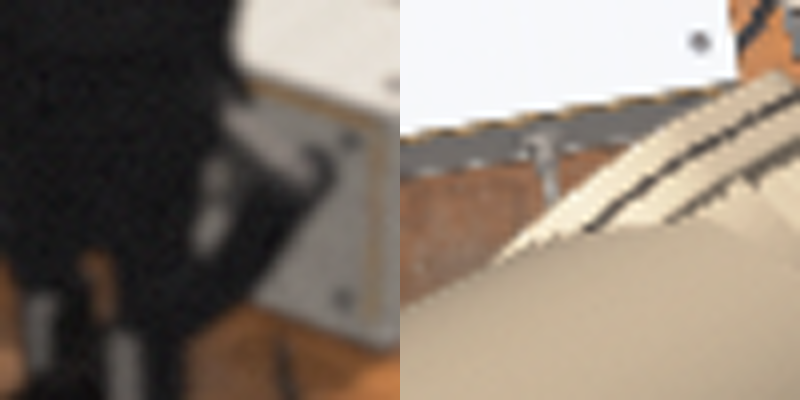

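The scene crop shows the shank and tip at about (210,205). In the top view the wrist hides the tip. I'll insert by kinematics and force feel, in small steps.

Emit:
{"method": "send_rows", "body": {
  "moves": [
    [0,-1.5,0,0,0],
    [0,0,-3,0,0],
    [0,0,-3,0,0],
    [0,0,0,0,0]
  ]
}}

```text
clock: 8.35
ee_pos: [507.1, 6.2, 31.7]
eef_rot: [-3.13, -0.261, 0.001]
ft_force: [0.7, -0.2, -1.3]
finger_gap: 18.8
grasp_force: 69.9
```

Emit:
{"method": "send_rows", "body": {
  "moves": [
    [0,0,-1,0,0],
    [0,0,-1,0,0],
    [0,0,0,0,0]
  ]
}}

```text
clock: 8.65
ee_pos: [507.1, 7.6, 31.8]
eef_rot: [-3.131, -0.26, 0.0]
ft_force: [0.9, 0.1, -1.3]
finger_gap: 18.7
grasp_force: 69.9
```

Emit:
{"method": "send_rows", "body": {
  "moves": [
    [0,0,-1,0,0],
    [0,0,0,0,0]
  ]
}}

```text
clock: 8.85
ee_pos: [506.9, 8.5, 31.8]
eef_rot: [-3.131, -0.26, 0.0]
ft_force: [1.1, -0.5, -2.0]
finger_gap: 18.6
grasp_force: 69.9
```

Emit:
{"method": "send_rows", "body": {
  "moves": [
    [0,0,-1,0,0],
    [0,0,0,0,0]
  ]
}}

```text
clock: 9.05
ee_pos: [506.8, 9.5, 31.8]
eef_rot: [-3.131, -0.26, 0.0]
ft_force: [0.1, -0.8, -1.9]
finger_gap: 18.7
grasp_force: 69.9
```

Emit:
{"method": "send_rows", "body": {
  "moves": [
    [0,0,-1,0,0],
    [0,0,0,0,0]
  ]
}}

```text
clock: 9.25
ee_pos: [506.6, 10.5, 31.8]
eef_rot: [-3.131, -0.26, 0.0]
ft_force: [-0.6, 0.7, -1.0]
finger_gap: 18.8
grasp_force: 69.9
```

Emit:
{"method": "send_rows", "body": {
  "moves": [
    [0,0,-1,0,0],
    [0,0,0,0,0]
  ]
}}

```text
clock: 9.45
ee_pos: [506.4, 11.5, 31.8]
eef_rot: [-3.131, -0.26, 0.0]
ft_force: [0.2, -0.3, -1.7]
finger_gap: 18.9
grasp_force: 69.9
```

Emit:
{"method": "send_rows", "body": {
  "moves": [
    [0,0,-0.7,0,0],
    [0,0,0,0,0]
  ]
}}

```text
clock: 9.65
ee_pos: [506.3, 12.1, 31.8]
eef_rot: [-3.131, -0.26, 0.0]
ft_force: [0.0, -0.5, -1.7]
finger_gap: 18.7
grasp_force: 69.9
```

Emit:
{"method": "send_rows", "body": {
  "moves": [
    [0,0,-1,0,0],
    [0,0,-0.5,0,0],
    [0,0,0,0,0]
  ]
}}

```text
clock: 9.95
ee_pos: [506.0, 13.7, 31.8]
eef_rot: [-3.131, -0.26, 0.0]
ft_force: [0.3, -0.3, -2.4]
finger_gap: 18.5
grasp_force: 69.9
```

Emit:
{"method": "send_rows", "body": {
  "moves": [
    [0,0,-1,0,0],
    [0,0,-0.5,0,0],
    [0,0,0,0,0]
  ]
}}

```text
clock: 10.25
ee_pos: [505.8, 15.1, 31.8]
eef_rot: [-3.131, -0.26, 0.0]
ft_force: [0.5, 0.3, -2.0]
finger_gap: 18.6
grasp_force: 69.9
```

Emit:
{"method": "send_rows", "body": {
  "moves": [
    [0,0,-1,0,0],
    [0,0,-0.5,0,0],
    [0,0,0,0,0]
  ]
}}

```text
clock: 10.55
ee_pos: [505.5, 16.6, 31.8]
eef_rot: [-3.131, -0.26, 0.0]
ft_force: [-0.7, 0.5, -2.1]
finger_gap: 18.7
grasp_force: 69.9
```

Emit:
{"method": "send_rows", "body": {
  "moves": [
    [0,0,-1,0,0],
    [0,0,-0.5,0,0],
    [0,0,0,0,0]
  ]
}}

```text
clock: 10.85
ee_pos: [505.3, 18.1, 31.8]
eef_rot: [-3.131, -0.26, 0.0]
ft_force: [-0.5, -0.3, -1.7]
finger_gap: 19.0
grasp_force: 69.9
```

Emit:
{"method": "send_rows", "body": {
  "moves": [
    [0,0,-1,0,0],
    [0,0,-1,0,0],
    [0,0,0,0,0]
  ]
}}

```text
clock: 11.15
ee_pos: [505.0, 20.1, 31.8]
eef_rot: [-3.131, -0.26, 0.0]
ft_force: [-0.1, 0.5, -1.5]
finger_gap: 18.8
grasp_force: 69.9
```

```bash
python3 - <<'E'
from h import *
s,R=st()
print(s["ee_pos"]+R@np.array([92.6,1.1-12,-12.5]))
S=snapshot("scene")[:,:,::-1]
cv2.imwrite("pics/S4.png",S); print(S[190:215,258:280].min(2))
E
```

```text
11.15 [505.   20.1  31.8] toolx yaw 0.166 z [-0.  0. -1.] gap 18.8 grip 69.9 F [-0.09  0.54 -1.52]
[594.47722851  46.17723902  44.24814295]
[[ 25  26  29  31  39  53  65  64  69  92 108 112 111 105 101  93  87  82
   82  84  92 105]
 [ 18  29  26  30  39  66  89  97  99 106 112 113 112 112 111 107 106 100
   95  88  85  82]
 [ 21  23  26  26  39  66  97 113 117 119 116 113 112 113 114 113 111 112
  110 106 101  96]
 [ 26  26  28  25  33  55  83 107 121 123 121 118 113 111 113 113 110 111
  113 113 112 108]
 [ 25  21  22  26  26  41  66  90 108 120 122 123 116 113 111 108 105 107
  109 112 113 114]
 [ 25  25  24  23  30  42  51  68  88 107 120 123 121 118 110  95  88  89
   99 109 110 113]
 [ 23  25  22  31  45  50  48  52  65  86 102 119 122 116 103  83  68  68
   79  97 108 114]
 [ 21  23  29  53  66  70  56  50  51  63  86 103 110 109 101  87  73  59
   63  85 103 113]
 [ 23  23  34  63  84  83  66  53  48  52  61  77  87  96 103  99  83  62
   55  76  98 110]
 [ 21  22  38  63  86  85  67  51  47  43  48  55  65  82  94  93  77  57
   56  78 100 111]
 [ 18  20  36  63  85  83  61 
[... 665 characters left out ...]
1  23  28  46  69  87 103 109
  112 112 114 115]
 [ 23  32  48  55  45  34  23  25  23  19  22  25  39  64  82  94 103 109
  109 111 112 114]
 [ 23  27  34  36  28  26  23  27  21  22  21  30  53  78  92 101 106 109
  112 109 112 112]
 [ 23  25  23  27  26  23  25  23  22  18  26  46  72  91 103 111 109 111
  112 111 110 111]
 [ 27  26  25  22  23  22  21  23  24  22  41  68  93 106 113 114 114 114
  112 112 112 112]
 [ 29  28  20  26  27  26  21  23  20  33  62  88 108 117 115 116 115 114
  113 114 113 113]
 [ 25  25  26  25  21  25  22  22  28  44  74 104 117 118 115 116 114 113
  112 111 112 112]
 [ 28  25  22  21  24  25  25  24  27  41  69  93 105 110 111 111 111 115
  110 109 111 111]]
```

Emit:
{"method": "send_rows", "body": {
  "moves": [
    [0,0,-1,0,0],
    [0,-1,0,0,0],
    [0,-1,0,0,0],
    [0,0,0,0,0]
  ]
}}

```text
clock: 11.6
ee_pos: [503.0, 20.6, 31.8]
eef_rot: [-3.131, -0.26, -0.001]
ft_force: [1.0, 0.0, -1.8]
finger_gap: 19.2
grasp_force: 69.9
```

Emit:
{"method": "send_rows", "body": {
  "moves": [
    [0,-0.7,0,0,0],
    [0,0,0,0,0]
  ]
}}

```text
clock: 11.8
ee_pos: [502.6, 20.5, 31.9]
eef_rot: [-3.131, -0.26, -0.001]
ft_force: [1.6, 0.2, -1.6]
finger_gap: 18.6
grasp_force: 69.8
```

Emit:
{"method": "send_rows", "body": {
  "moves": [
    [0,-0.5,0,0,0],
    [0,0,0,0,0]
  ]
}}

```text
clock: 12.0
ee_pos: [502.2, 20.5, 31.9]
eef_rot: [-3.131, -0.26, -0.001]
ft_force: [3.0, 0.5, -2.2]
finger_gap: 19.3
grasp_force: 69.8
```

Emit:
{"method": "send_rows", "body": {
  "moves": [
    [0,-0.5,0,0,0],
    [0,0,0,0,0]
  ]
}}

```text
clock: 12.2
ee_pos: [501.7, 20.3, 31.9]
eef_rot: [3.131, 0.26, 0.001]
ft_force: [3.2, 0.9, -3.2]
finger_gap: 18.7
grasp_force: 69.8
```

Emit:
{"method": "send_rows", "body": {
  "moves": [
    [0,-0.5,0,0,0],
    [0,-0.5,0,0,0],
    [0,0,0,0,0]
  ]
}}

```text
clock: 12.5
ee_pos: [501.0, 20.2, 31.9]
eef_rot: [3.131, 0.26, 0.002]
ft_force: [5.1, 2.0, -2.5]
finger_gap: 18.5
grasp_force: 69.8
```

Emit:
{"method": "send_rows", "body": {
  "moves": [
    [0,-0.5,0,0,0],
    [0,-0.5,0,0,0],
    [0,0,0,0,0]
  ]
}}

```text
clock: 12.8
ee_pos: [500.5, 20.1, 32.0]
eef_rot: [3.131, 0.26, 0.003]
ft_force: [5.5, 1.6, -2.4]
finger_gap: 18.9
grasp_force: 69.7
```

Emit:
{"method": "send_rows", "body": {
  "moves": [
    [0,-0.5,0,0,0],
    [0,-0.5,0,0,0],
    [0,0,0,0,0]
  ]
}}

```text
clock: 13.1
ee_pos: [499.9, 20.0, 32.0]
eef_rot: [3.131, 0.26, 0.004]
ft_force: [6.4, 1.9, -4.1]
finger_gap: 18.7
grasp_force: 69.6
```

Emit:
{"method": "send_rows", "body": {
  "moves": [
    [0,-0.5,0,0,0],
    [0,-0.5,0,0,0],
    [0,-0.5,0,0,0],
    [0,0,0,0,0]
  ]
}}

```text
clock: 13.5
ee_pos: [498.2, 19.7, 32.0]
eef_rot: [3.131, 0.261, 0.004]
ft_force: [4.9, 2.3, -3.1]
finger_gap: 18.6
grasp_force: 69.6
```

Emit:
{"method": "send_rows", "body": {
  "moves": [
    [0,-0.5,0,0,0],
    [0,-0.5,0,0,0],
    [0,-0.5,0,0,0],
    [0,0,0,0,0]
  ]
}}

```text
clock: 13.9
ee_pos: [493.7, 18.9, 31.5]
eef_rot: [-3.131, -0.259, 0.004]
ft_force: [0.4, -0.0, -2.2]
finger_gap: 18.5
grasp_force: 69.9
```

Emit:
{"method": "send_rows", "body": {
  "moves": [
    [0,-0.5,0,0,0],
    [0,-0.5,0,0,0],
    [0,-0.5,0,0,0],
    [0,0,0,0,0]
  ]
}}

```text
clock: 14.3
ee_pos: [493.6, 19.0, 31.8]
eef_rot: [-3.131, -0.26, 0.0]
ft_force: [-1.0, 0.5, -1.0]
finger_gap: 18.6
grasp_force: 69.9
```

Emit:
{"method": "send_rows", "body": {
  "moves": [
    [0,-1,0,0,0],
    [0,-1,0,0,0],
    [0,-1,0,0,0],
    [0,-1,0,0,0],
    [0,-1,0,0,0],
    [0,-1,0,0,0]
  ]
}}

```text
clock: 14.9
ee_pos: [488.1, 18.1, 31.9]
eef_rot: [-3.131, -0.26, -0.001]
ft_force: [2.1, 0.3, -2.0]
finger_gap: 18.8
grasp_force: 69.8
```

```bash
python3 - <<'E'
from h import *
s,R=st()
T=snapshot("top");cv2.imwrite("pics/T5.png",T[:,:,::-1])
S=snapshot("scene");cv2.imwrite("pics/S5.png",S[:,:,::-1])
a=cv2.imread("pics/S4.png")
cv2.imwrite("pics/p5.png",np.hstack([cv2.resize(S[160:230,220:290,::-1],None,fx=5.6,fy=5.6,interpolation=cv2.INTER_CUBIC),cv2.resize(T[180:250,225:295,::-1],None,fx=5.6,fy=5.6,interpolation=cv2.INTER_CUBIC)]))
E
```

```text
14.9 [488.1  18.1  31.9] toolx yaw 0.166 z [ 0.001  0.    -1.   ] gap 18.8 grip 69.8 F [ 2.07  0.32 -1.99]
```

Pull force is steady at about 2 N, so the drawer is running. I'll draw on to about 52 mm, then feel for the stop.

Emit:
{"method": "send_rows", "body": {
  "moves": [
    [0,-2,0,0,0],
    [0,-2,0,0,0],
    [0,-2,0,0,0],
    [0,-2,0,0,0],
    [0,-2,0,0,0],
    [0,-2,0,0,0],
    [0,-2,0,0,0],
    [0,-2,0,0,0],
    [0,-2,0,0,0]
  ]
}}

```text
clock: 15.9
ee_pos: [469.9, 15.1, 31.8]
eef_rot: [-3.131, -0.26, 0.0]
ft_force: [2.3, 1.6, -1.8]
finger_gap: 18.4
grasp_force: 69.9
```

Emit:
{"method": "send_rows", "body": {
  "moves": [
    [0,-2,0,0,0],
    [0,-2,0,0,0],
    [0,-2,0,0,0],
    [0,-2,0,0,0],
    [0,-2,0,0,0],
    [0,-2,0,0,0],
    [0,-2,0,0,0],
    [0,-2,0,0,0],
    [0,-1,0,0,0],
    [0,0,0,0,0]
  ]
}}

```text
clock: 16.9
ee_pos: [452.8, 12.1, 31.8]
eef_rot: [-3.131, -0.26, 0.001]
ft_force: [1.0, 0.5, -0.5]
finger_gap: 19.0
grasp_force: 69.9
```

Emit:
{"method": "send_rows", "body": {
  "moves": [
    [0,-0.7,0,0,0],
    [0,-0.7,0,0,0],
    [0,-0.7,0,0,0],
    [0,0,0,0,0]
  ]
}}

```text
clock: 17.3
ee_pos: [451.1, 11.8, 31.8]
eef_rot: [3.131, 0.26, -0.0]
ft_force: [1.4, 0.5, -1.6]
finger_gap: 18.3
grasp_force: 69.9
```

Emit:
{"method": "send_rows", "body": {
  "moves": [
    [0,-0.7,0,0,0],
    [0,-0.7,0,0,0],
    [0,-0.7,0,0,0]
  ]
}}

```text
clock: 17.6
ee_pos: [449.2, 11.5, 31.8]
eef_rot: [3.131, 0.26, 0.0]
ft_force: [2.8, 0.9, -1.5]
finger_gap: 18.4
grasp_force: 69.9
```

Emit:
{"method": "send_rows", "body": {
  "moves": [
    [0,-0.7,0,0,0],
    [0,-0.7,0,0,0],
    [0,-0.7,0,0,0]
  ]
}}

```text
clock: 17.9
ee_pos: [447.1, 11.1, 31.8]
eef_rot: [3.131, 0.26, 0.0]
ft_force: [2.5, 1.2, -2.4]
finger_gap: 18.8
grasp_force: 69.9
```

Emit:
{"method": "send_rows", "body": {
  "moves": [
    [0,-0.7,0,0,0],
    [0,-0.7,0,0,0],
    [0,-0.7,0,0,0],
    [0,-0.7,0,0,0]
  ]
}}

```text
clock: 18.3
ee_pos: [444.3, 10.7, 31.8]
eef_rot: [3.131, 0.26, -0.0]
ft_force: [2.1, 1.0, -1.4]
finger_gap: 18.8
grasp_force: 69.9
```

Emit:
{"method": "send_rows", "body": {
  "moves": [
    [0,-0.7,0,0,0],
    [0,-0.7,0,0,0],
    [0,-0.7,0,0,0]
  ]
}}

```text
clock: 18.6
ee_pos: [442.2, 10.4, 31.8]
eef_rot: [-3.131, -0.26, 0.0]
ft_force: [1.7, 0.0, -2.0]
finger_gap: 18.6
grasp_force: 69.9
```

Emit:
{"method": "send_rows", "body": {
  "moves": [
    [0,-0.7,0,0,0],
    [0,-0.7,0,0,0],
    [0,-0.7,0,0,0]
  ]
}}

```text
clock: 18.9
ee_pos: [440.2, 10.0, 31.8]
eef_rot: [3.131, 0.26, -0.0]
ft_force: [1.9, 1.1, -1.3]
finger_gap: 18.6
grasp_force: 69.9
```

Emit:
{"method": "send_rows", "body": {
  "moves": [
    [0,-0.7,0,0,0],
    [0,-0.7,0,0,0],
    [0,-0.7,0,0,0]
  ]
}}

```text
clock: 19.2
ee_pos: [438.1, 9.7, 31.8]
eef_rot: [-3.131, -0.26, 0.0]
ft_force: [1.8, 0.2, -1.1]
finger_gap: 18.9
grasp_force: 69.9
```

Emit:
{"method": "send_rows", "body": {
  "moves": [
    [0,-0.7,0,0,0],
    [0,-0.7,0,0,0],
    [0,-0.7,0,0,0]
  ]
}}

```text
clock: 19.5
ee_pos: [436.0, 9.4, 31.8]
eef_rot: [-3.131, -0.26, 0.0]
ft_force: [2.0, 0.7, -1.9]
finger_gap: 18.7
grasp_force: 69.9
```

Emit:
{"method": "send_rows", "body": {
  "moves": [
    [0,-0.7,0,0,0],
    [0,-0.7,0,0,0],
    [0,-0.7,0,0,0]
  ]
}}

```text
clock: 19.8
ee_pos: [434.0, 9.0, 31.8]
eef_rot: [-3.131, -0.26, -0.0]
ft_force: [2.2, 1.0, -1.0]
finger_gap: 18.9
grasp_force: 69.9
```

Emit:
{"method": "send_rows", "body": {
  "moves": [
    [0,-0.7,0,0,0],
    [0,-0.7,0,0,0],
    [0,-0.7,0,0,0]
  ]
}}

```text
clock: 20.1
ee_pos: [431.9, 8.7, 31.8]
eef_rot: [-3.131, -0.26, 0.0]
ft_force: [1.0, 0.6, -1.3]
finger_gap: 18.7
grasp_force: 69.9
```

Emit:
{"method": "send_rows", "body": {
  "moves": [
    [0,-0.7,0,0,0],
    [0,-0.7,0,0,0]
  ]
}}

```text
clock: 20.3
ee_pos: [430.5, 8.5, 31.8]
eef_rot: [-3.131, -0.26, 0.0]
ft_force: [2.5, 1.4, -1.7]
finger_gap: 19.0
grasp_force: 69.9
```

Emit:
{"method": "send_rows", "body": {
  "moves": [
    [0,-0.6,0,0,0],
    [0,-0.6,0,0,0]
  ]
}}

```text
clock: 20.5
ee_pos: [429.3, 8.3, 31.8]
eef_rot: [-3.131, -0.26, 0.0]
ft_force: [2.1, 0.6, -1.4]
finger_gap: 19.2
grasp_force: 69.9
```

Emit:
{"method": "send_rows", "body": {
  "moves": [
    [0,-0.6,0,0,0],
    [0,-0.6,0,0,0]
  ]
}}

```text
clock: 20.7
ee_pos: [427.9, 8.1, 31.8]
eef_rot: [-3.131, -0.26, 0.001]
ft_force: [-0.5, -0.9, -1.3]
finger_gap: 18.3
grasp_force: 69.9
```

Emit:
{"method": "send_rows", "body": {
  "moves": [
    [0,-0.6,0,0,0],
    [0,-0.6,0,0,0]
  ]
}}

```text
clock: 20.9
ee_pos: [426.3, 7.7, 31.7]
eef_rot: [-3.131, -0.26, 0.002]
ft_force: [0.8, 0.4, -1.4]
finger_gap: 18.9
grasp_force: 69.9
```

Emit:
{"method": "send_rows", "body": {
  "moves": [
    [0,-0.6,0,0,0],
    [0,-0.6,0,0,0]
  ]
}}

```text
clock: 21.1
ee_pos: [426.1, 7.6, 31.8]
eef_rot: [3.131, 0.26, 0.001]
ft_force: [1.6, 0.1, -2.4]
finger_gap: 18.6
grasp_force: 69.9
```

Emit:
{"method": "send_rows", "body": {
  "moves": [
    [0,-0.5,0,0,0],
    [0,0,0,0,0]
  ]
}}

```text
clock: 21.3
ee_pos: [425.5, 7.5, 31.8]
eef_rot: [3.131, 0.26, 0.0]
ft_force: [0.7, -0.1, -1.2]
finger_gap: 18.6
grasp_force: 69.8
```

Emit:
{"method": "send_rows", "body": {
  "moves": [
    [0,-0.5,0,0,0],
    [0,0,0,0,0]
  ]
}}

```text
clock: 21.5
ee_pos: [425.2, 7.5, 31.8]
eef_rot: [3.131, 0.26, 0.001]
ft_force: [1.4, 0.0, -2.4]
finger_gap: 18.7
grasp_force: 69.8
```

Emit:
{"method": "send_rows", "body": {
  "moves": [
    [0,-0.5,0,0,0],
    [0,0,0,0,0]
  ]
}}

```text
clock: 21.7
ee_pos: [425.1, 7.5, 31.9]
eef_rot: [3.131, 0.26, 0.002]
ft_force: [4.0, -0.1, -2.6]
finger_gap: 18.5
grasp_force: 69.8
```

Force is now rising with no motion, so the stop is close. A little more to confirm.

Emit:
{"method": "send_rows", "body": {
  "moves": [
    [0,-0.5,0,0,0],
    [0,0,0,0,0]
  ]
}}

```text
clock: 21.9
ee_pos: [425.0, 7.4, 31.9]
eef_rot: [3.131, 0.26, 0.003]
ft_force: [5.5, 0.9, -2.5]
finger_gap: 19.0
grasp_force: 69.7
```

Emit:
{"method": "send_rows", "body": {
  "moves": [
    [0,-0.5,0,0,0],
    [0,0,0,0,0]
  ]
}}

```text
clock: 22.1
ee_pos: [425.0, 7.4, 31.9]
eef_rot: [3.131, 0.26, 0.004]
ft_force: [6.0, 0.7, -4.1]
finger_gap: 18.7
grasp_force: 69.6
```

Emit:
{"method": "send_rows", "body": {
  "moves": [
    [0,-0.5,0,0,0],
    [0,0,0,0,0]
  ]
}}

```text
clock: 22.3
ee_pos: [424.9, 7.4, 32.0]
eef_rot: [3.13, 0.261, 0.005]
ft_force: [6.9, 1.6, -2.9]
finger_gap: 18.6
grasp_force: 69.6
```

At 7 N there's no motion at about 78 mm of travel, so this is the stop. I'll slacken, centre the tip in the eye and slide it out to the right.

Emit:
{"method": "send_rows", "body": {
  "moves": [
    [0,1.5,0,0,0],
    [0,1.5,0,0,0],
    [0,1,0,0,0],
    [0,1,0,0,0],
    [0,0,0,0,0]
  ]
}}

```text
clock: 22.8
ee_pos: [427.1, 8.0, 31.7]
eef_rot: [-3.131, -0.26, 0.002]
ft_force: [-0.6, 0.0, -1.2]
finger_gap: 18.5
grasp_force: 69.9
```

Emit:
{"method": "send_rows", "body": {
  "moves": [
    [0,0,2,0,0],
    [0,0,2,0,0],
    [0,0,2,0,0],
    [0,0,0,0,0]
  ]
}}

```text
clock: 23.2
ee_pos: [428.8, 1.6, 31.8]
eef_rot: [3.131, 0.259, 0.0]
ft_force: [0.1, 0.5, -1.2]
finger_gap: 18.6
grasp_force: 69.9
```

Emit:
{"method": "send_rows", "body": {
  "moves": [
    [0,0,2,0,0],
    [0,0,2,0,0],
    [0,0,2,0,0],
    [0,0,2,0,0],
    [0,0,0,0,0]
  ]
}}

```text
clock: 23.7
ee_pos: [430.2, -6.2, 31.8]
eef_rot: [3.131, 0.259, 0.0]
ft_force: [1.1, -0.1, -1.0]
finger_gap: 18.7
grasp_force: 69.9
```

Emit:
{"method": "send_rows", "body": {
  "moves": [
    [0,0,3,0,0],
    [0,0,3,0,0],
    [0,0,3,0,0],
    [0,0,5,0,0],
    [0,0,0,0,0]
  ]
}}

```text
clock: 24.2
ee_pos: [432.7, -20.7, 31.9]
eef_rot: [3.13, 0.258, 0.001]
ft_force: [-0.1, -0.2, -2.4]
finger_gap: 18.8
grasp_force: 69.9
```

Emit:
{"method": "send_rows", "body": {
  "moves": [
    [0,0,20,0,0],
    [0,0,30,0,0],
    [0,0,35,0,0],
    [0,0,35,0,0],
    [0,20,0,0,0],
    [0,20,0,0,0],
    [0,0,0,0,0]
  ]
}}

```text
clock: 24.9
ee_pos: [494.7, -131.0, 31.6]
eef_rot: [3.13, 0.264, 0.004]
ft_force: [-0.9, 0.7, -2.3]
finger_gap: 18.4
grasp_force: 69.8
```

Emit:
{"method": "send_rows", "body": {
  "moves": [
    [0,0,0,0,-0.127],
    [0,0,0,0,-0.127],
    [0,0,0,0,-0.127],
    [0,0,0,0,-0.127],
    [0,0,0,0,-0.127],
    [0,10,14,0,0],
    [0,10,14,0,0],
    [0,0,0,10,0],
    [0,0,0,10,0],
    [0,0,0,0,0]
  ]
}}

```text
clock: 25.9
ee_pos: [522.7, -135.6, 9.9]
eef_rot: [-2.89, -1.222, 0.006]
ft_force: [-0.4, 0.6, -1.6]
finger_gap: 18.6
grasp_force: 69.9
```

```bash
python3 - <<'E'
from h import *
s,R=st()
for p in[(-80,0),(92.6,1.1),(92.6,-21)]: print((s["ee_pos"]+R@np.r_[p,0]).round())
E
```

```text
25.9 [ 522.7 -135.6    9.9] toolx yaw 0.8 z [-0.005  0.002 -1.   ] gap 18.6 grip 69.9 F [-0.42  0.61 -1.61]
[ 467. -193.   10.]
[588. -70.  10.]
[572. -55.  10.]
```

Emit:
{"method": "send_rows", "body": {
  "moves": [
    [0,0,0,3,0],
    [0,0,0,3,0],
    [0,0,0,2,0],
    [0,0,0,0,0]
  ]
}}

```text
clock: 26.3
ee_pos: [525.5, -136.5, 3.6]
eef_rot: [-2.893, -1.224, 0.0]
ft_force: [0.2, -1.0, 0.4]
finger_gap: 18.9
grasp_force: 69.9
```

Emit:
{"method": "send_rows", "body": {
  "moves": [
    [0,0,0,1,0],
    [0,0,0,0,0]
  ]
}}

```text
clock: 26.5
ee_pos: [525.7, -136.5, 2.8]
eef_rot: [-2.893, -1.224, -0.0]
ft_force: [0.2, -0.4, -2.3]
finger_gap: 18.9
grasp_force: 69.9
```

Emit:
{"method": "send_rows", "body": {
  "moves": [
    [0,0,0,1,0],
    [0,0,0,0,0]
  ]
}}

```text
clock: 26.7
ee_pos: [525.7, -136.5, 1.8]
eef_rot: [-2.893, -1.225, 0.0]
ft_force: [0.1, -0.6, -1.0]
finger_gap: 18.6
grasp_force: 69.9
```

Emit:
{"method": "send_rows", "body": {
  "moves": [
    [0,0,0,1,0],
    [0,0,0,0,0]
  ]
}}

```text
clock: 26.9
ee_pos: [525.6, -136.5, 0.7]
eef_rot: [-2.893, -1.225, 0.0]
ft_force: [0.2, 0.3, -1.1]
finger_gap: 18.4
grasp_force: 69.9
```

Emit:
{"method": "send_rows", "body": {
  "moves": [
    [0,0,0,1,0],
    [0,0,0,0,0]
  ]
}}

```text
clock: 27.1
ee_pos: [525.7, -136.5, 0.4]
eef_rot: [-2.893, -1.224, -0.001]
ft_force: [-1.5, 0.1, 5.3]
finger_gap: 19.0
grasp_force: 73.8
```

Contact with the bench. I'll release, rise and look.

Emit:
{"method": "send_rows", "body": {
  "moves": [
    [0.3,0,0,0,0],
    [0.5,0,0,0,0],
    [0.6,0,0,0,0],
    [0.6,0,0,-5,0],
    [0.6,0,0,-15,0],
    [0.6,0,0,-30,0],
    [0.6,0,0,-45,0],
    [0.6,0,0,-45,0],
    [0.6,0,0,-45,0]
  ]
}}

```text
clock: 28.0
ee_pos: [525.2, -136.5, 186.7]
eef_rot: [-2.893, -1.224, 0.001]
ft_force: [1.1, 0.6, 0.3]
finger_gap: 51.3
grasp_force: 0.0
```

Emit:
{"method": "send_rows", "body": {
  "moves": [
    [0.6,-25,40,0,0],
    [0.6,-25,40,0,0],
    [0.6,-25,40,0,0],
    [0.6,-25,40,0,0],
    [0.6,0,0,0,0]
  ]
}}

```text
clock: 28.5
ee_pos: [569.6, -328.7, 185.6]
eef_rot: [2.891, 1.21, -0.004]
ft_force: [-1.4, -0.3, -0.6]
finger_gap: 50.9
grasp_force: 0.0
```

```bash
python3 - <<'E'
from h import *
s,R=st()
S=snapshot("scene")[140:290,200:350,::-1];T=snapshot("top")[130:280,210:360,::-1]
f=lambda a:cv2.resize(a,(400,400),interpolation=cv2.INTER_CUBIC)
cv2.imwrite("pics/end.png",np.hstack([f(S),f(T)]))
E
```

```text
28.5 [ 569.6 -328.7  185.6] toolx yaw 0.793 z [ 0.001 -0.008 -1.   ] gap 50.9 grip 0.0 F [-1.36 -0.29 -0.61]
```

View pics/end.png

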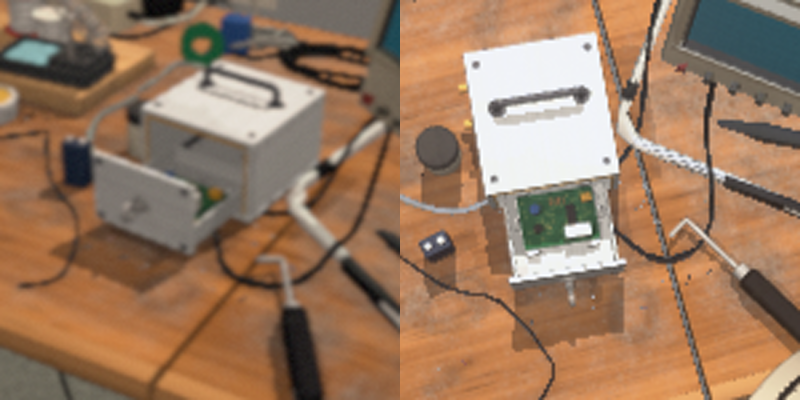

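The drawer is fully out, with its front at top-view (570,270). The hook lies flat with its bend at (683,222), clear of the drawer, and the jar and battery haven't moved.

```bash
python3 -c "
from bench import *
print(close_job())"
```

```text
the job is handed in; nothing more can be done
None
```

I handed the job in at about 28.5 s: the drawer is at its stop (about 78 mm out, highest pull reading about 7 N) and the hook is flat on the bench, clear of the box; the hand-in gave no verdict, I judged the hidden catch only from the feel of the stop, and one wrong-way move before lifting the hook pressed it and the fingers onto the bench with about 57 N at the wrist.

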